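# Fit the cleansing brush head into its base and hold it down

### The job

Slide the face-brush base's shutter by its fin until its round hole is centred over the drive socket. Then take the brush head (square collar, flat bristle pad) from the drying stand, turn it so that its cross-shaped stem meshes with the socket, push it fully home against the spring, and finish while still gripping it and pressing it fully home. Leave the domed head, the comb and the perfume bottle alone.

Things in the scene. Friction and masses are not known exactly. Their poses are not given: they have to be found in the camera images.
- grip (a point): Top centre of the shutter's upright fin at the front of the base, 66 mm above the desk. The fin is 12 mm thick along the slide (point's y axis, level; +y: joint value grows), 20 mm the other way, and stands 24 mm above the shutter plate: pinch the 12 mm. It is 73 mm in front (-x) of the hole's centre; a black tick on the base's front edge shows where it must stand.
- shutter (a joint): Slide of the shutter in m, 0 to 0.046 (stops at both ends, stays where left, about 1.5 N friction). At 0.034 the shutter's hole is centred over the drive socket; it starts between 0 and 0.012, covering the socket.
- hole (a point): Centre of the round 36 mm hole in the shutter plate, at the plate's top face (42 mm above the desk). Moves with the shutter.
- socket (a point): Mouth centre of the cross-shaped socket in the base's drive hub, 36 mm above the desk, under the shutter. z up; the cross's two slots lie along the point's x and y, each 25 mm long, 10 mm wide; same every quarter turn. The hub starts at any angle and turns about z against 0.08 N m friction, so it stays put until twisted. A spring plate lies 14 mm below the mouth.
- ejector (a joint): Depression of the spring plate in the socket, m: 0 at rest, 0.008 when the head is fully home (spring force rises from 4 N to 8 N), it lifts the head again if that is not held down.
- brush_head: Brush head to fit, about 80 g. Square collar 46 x 46 mm, 34 mm high, flat round bristle pad (40 mm wide, 13 mm high) on top. Origin: centre of the collar's underside, z up; the flat sides face x and y. It hangs by the collar in one of the stand's two round 30 mm holes, at any angle, origin 40 mm above the desk. Fully home, its origin is 8 mm above socket.
- dome_head: The other head, to be left alone: round collar 48 mm in diameter, 28 mm high, with a smooth dome 20 mm high on top; stands in the other hole of the stand, 110 mm away. Origin: centre of the collar's underside.
- stand: Drying stand fixed to the desk, 66 x 186 mm block, 40 mm high, foot 78 x 198 mm, with two round holes 55 mm either side of its centre along its y axis. Origin: centre of its underside.
- perfume: Blue glass perfume bottle, 36 x 60 x 133 mm, stands behind the base. Origin: centre of its underside.
- comb: Black comb with handle, 180 x 42 x 22 mm, lies behind the stand. Origin: centre of its underside.
- stem_tip (a point): Tip of the brush head's stem, 30 mm below the head's origin. Below the collar comes a round boss (26 mm wide, 8 mm long) that ends on the hub when fully home, then the cross-shaped stem 22 mm long: two bars 22 mm across and 7 mm thick along the head's x and y axes, thinner in the last 5 mm.
- base: The face-brush base, fixed to the desk: body about 135 x 136 mm, 38 mm high, shutter plate 4 mm thick on top (top face 42 mm above the desk). Origin: on the drive axis, at desk height; front faces -x.
There are look-alikes about, which are no part of the job. Leave any brown look-alike of the brush_head alone.

How it is judged:
On the way, in this order (a step that is already met when the one before it is completed fails the run):
1. the shutter's hole is centred over the socket, within 4 mm, while the brush head still sits in the stand (horizontal distance between hole and socket below 0.004 m and distance of brush_head from where it was at the start of the episode below 0.015 m), for 0.3 s.
2. the stem is meshed in the socket, at least 8 mm deep (z of brush_head in the frame of socket below 0.022 m and horizontal distance between brush_head and socket below 0.005 m), for 0.05 s.
At the end, for the whole second after the job is handed in: Brush head gripped, meshed (0.25 rad), upright (0.12 rad), centred (4 mm), within 2.5 mm of home, spring plate down over 5.5 mm; shutter hole within 6 mm of the socket; domed head within 15 mm of its start and upright, perfume within 30 mm and upright, comb within 30 mm (value of joint ejector above 0.0055 m and z of brush_head in the frame of socket below 0.0105 m and horizontal distance between brush_head and socket below 0.004 m and angle between brush_head's own z axis and vertical below 0.12 rad and (angle between the x axis of brush_head and the x axis of socket, either way round below 0.25 rad or angle between the x axis of brush_head and the y axis of socket, either way round below 0.25 rad) and horizontal distance between hole and socket below 0.006 m and contact force between the fingers and brush_head above 2 N and distance of dome_head from where it was at the start of the episode below 0.015 m and angle between each of dome_head, perfume's own z axis and vertical below 0.2 rad and distance of each of perfume, comb from where it was at the start of the episode below 0.03 m); the arm keeps its last pose, push and grip.
It fails at once if the domed head is pulled out or knocked over (distance of dome_head from where it was at the start of the episode above 0.02 m or angle between dome_head's own z axis and vertical above 0.35 rad).
It fails at once if the perfume bottle or the comb is disturbed (distance of any of perfume, comb from where it was at the start of the episode above 0.04 m or angle between perfume's own z axis and vertical above 0.4 rad).
It also fails if it takes over 56 s, if anything falls off the work surface, if the arm or the gripper's body presses on something with over 40 N, if the wrist force passes 120 N, or if a joint passes its speed limit or range.

### The arm

A 6-joint arm with a two-finger parallel gripper is mounted at the origin on a cart in front of the work surface, level with it; the furniture and walls round the work are solid. World frame = base frame: x ahead of the robot, y to its left, z up, the work surface at z = 0. Lengths are in m, angles in rad, forces in N, time in s.
With the tool pointing down it reaches from about 0.225 to 0.875 m from the base axis. Payload 3.4 kg.
Tool frame: the origin (TCP) lies on the centre line of the jaws, within the pads' length; the fingertips stand 14 mm ahead of it and the grasp point (between the pads) lies 5 mm behind it; z points along the fingers, y is the line along which they close (so a half turn about z gives the same grasp; the last joint's range is limited). The gripper opens to 85 mm and grips with 20 to 120 N. Pads are 22 mm wide; open, the fingers measure 114 mm over their backs; the gripper's body (76 mm by 85 mm) begins 54 mm behind the grasp point. The pads swing forward as they close: fully open they stand 13 mm farther back than shut.
Start: joints at [-1.448, 0.276, 1.505, -0, 1.361, -0.121], TCP at [0.139, -0.558, 0.245] pointing down, gripper open.
Joint ranges: [-2.89, 2.89], [-0.75, 2.08], [0.22, 2.7], [-1.18, 4.32], [0.11, 2.71], [-2.7, 2.7]. Speed limits (rad/s): [2.57, 2.57, 3.14, 3.14, 3.14, 3.14].

### API

Orientations are given as a unit quaternion [w, x, y, z].
In Python, from rig import manip, eyes gives the robot as it stands.
- The arm moves only by the shell command python3 -m creep 'ROWS' [FORCE]. ROWS is JSON, a list of rows, each a list of 5 numbers: the opening, from 0 (shut) to 1 (fully open), then the shift along the tool's x, y, z normalised to -1 to 1, where 1 is 0.5 m, then the turn about the tool's z normalised to -1 to 1, where 1 is 360 degrees. In form: [[fingers, dx, dy, dz, spin], ...]. A call has 1 to 10 rows; each row is the pose to reach, as a shift and turn from the pose commanded when the call began, along the tool's axes at that moment, turning the shorter way round; what a row does not reach only later rows make up. A row lasts 1/10 s, in which the tool goes at most 50 mm and 8.59 degrees, less where a joint would pass 70% of its speed; a pose out of reach is approached as far as the arm can. A call with a number of a shift or a turn outside -1 to 1 is refused whole. A call with a gripper value outside its range is refused whole. The fingers move at their own pace and stop on an object; FORCE is the grip in N (left out, the last holds). Time passes only in rows, so rows that repeat a pose let the fingers close. It gives the time, the measured TCP pose, the force, the opening and the grip force at its end, in the units of the state.
- manip.get_state(): the state, without advancing time (a new reading comes with each control period).
- eyes.get_image(name): name is "scene" or "top"; returns a dict with "frame" (420x560x3 uint8, red, green, blue), "fx", "fy", "cx", "cy" (pixels), "R" (3x3) and "t" (3): a world point X has camera coordinates R X + t. Camera axes: x right, y down, z forward; pixel columns grow to the right and rows downward; lengths in m; the calibration is good to about 2 mm. A picture is of the moment at which its call begins. There is no depth.
- manip.sign_off(): hands the job in; it is judged then, once.
Trained networks look in the newest picture that a camera, given by its name, has taken for a name from the list of things; names that differ only in an ending like _2 or _b are one class to them, and where a whole thing is asked for, a point or a joint stands for the part that bears it (a point fixed in the world has none). Each returns a list of dicts, best first, with "confidence" (0 to 1); they miss things now and then, are a little off and sometimes report something else, mostly with a low value. They report only what shows in the picture. A call takes as long as a camera call. They do not tell look-alikes from the thing itself.
- eyes.regions_of(camera, label): "mask" (420x560 bool, what is visible of it) and "bbox" ([left, top, right, bottom] in pixels, round what is visible of it).
- eyes.place_of(camera, label): "centre" ([column, row] in pixels: a listed point, or the origin of a listed thing).
The state is a dict: "clock": time; "qpos": joint angles; "qd": joint speeds; "effort": joint torques, N m; "position": TCP position; "ee_rot": TCP orientation; "contact_force": force on the tool from outside, world axes, zero at the start; "moment": the same for the moment, N m; "width": finger opening in m; "gripper_force": force on a finger pad.
Only numpy, scipy, OpenCV 4.12 (cv2) and the standard library are available. Lean on these libraries where they do the work, as an engineer would, in place of code of your own. Each camera call takes 0.05 s, during which the arm holds its last target. There are 200 camera calls.

## Working session

There is one attempt and no reset: what is moved stays moved. The work goes in short steps, Python scripts to look and compute and a shell command to move; the robot and the scene stay as the last step left them, time stands still between calls to the robot, and variables do not carry over. Pictures are saved under pics/ and viewed, at most 10 in all, crops included, and the job is handed in when it is done.

```bash
ls; mkdir -p pics
cat > h.py <<'E'
import numpy as np, cv2
from rig import manip, eyes
def snap(n,fn=None):
    im=eyes.get_image(n)
    if fn: cv2.imwrite('pics/'+fn,im['frame'][:,:,::-1])
    return im
def proj(im,X):
    c=np.array(im['R'])@np.array(X)+np.array(im['t']); return np.array([im['fx']*c[0]/c[2]+im['cx'],im['fy']*c[1]/c[2]+im['cy']])
def ray(im,p):
    R=np.array(im['R']);o=-R.T@np.array(im['t']);d=R.T@np.array([(p[0]-im['cx'])/im['fx'],(p[1]-im['cy'])/im['fy'],1]);return o,d/np.linalg.norm(d)
def atz(im,p,z):
    o,d=ray(im,p);return o+d*(z-o[2])/d[2]
def tri(l):
    A=0;b=0
    for im,p in l:
        o,d=ray(im,p);M=np.eye(3)-np.outer(d,d);A=A+M;b=b+M@o
    X=np.linalg.solve(A,b); return X,[np.round(proj(im,X)-p,1) for im,p in l]
E
python3 - <<'E'
from h import *
np.set_printoptions(precision=4,suppress=True)
ims={n:snap(n,n+'0.png') for n in('scene','top')}
for n,im in ims.items(): print(n,im['fx'],-np.array(im['R']).T@im['t'],np.array(im['R'])[2])
for l in ['grip','hole','socket','brush_head','dome_head','stand','perfume','comb','stem_tip','base']:
    for n in ims: print(l,n,[(np.round(d['centre'],1),round(d['confidence'],2)) for d in eyes.place_of(n,l)][:4])
s=manip.get_state();print(s)
E
python3 -c "
import cv2,numpy as np
cv2.imwrite('pics/a.png',cv2.resize(cv2.imread('pics/scene0.png'),(800,600)));cv2.imwrite('pics/b.png',cv2.resize(cv2.imread('pics/top0.png'),(800,600)))"
```

```text
pics
scene 478.02245731048333 [ 0.2366 -0.6888  0.6933] [ 0.3465  0.6765 -0.6498]
top 492.227377347725 [ 0.3932 -0.0256  1.1508] [ 0.1764 -0.0071 -0.9843]
grip scene [(array([229.7, 171.8]), 0.65)]
grip top [(array([213.1, 233.6]), 0.8)]
hole scene [(array([259.9, 176.4]), 0.97)]
hole top [(array([213.6, 202.8]), 0.84)]
socket scene []
socket top [(array([376.4, 234.1]), 0.31)]
brush_head scene [(array([216.6, 282.9]), 0.95), (array([241.4, 325.4]), 0.89), (array([277. , 258.4]), 0.56)]
brush_head top [(array([320.2, 295.6]), 0.84), (array([369.4, 300.5]), 0.76), (array([327.2, 242.6]), 0.75)]
dome_head scene [(array([318. , 298.5]), 0.66)]
dome_head top [(array([372.5, 235. ]), 0.7)]
stand scene [(array([293.8, 293.2]), 0.93)]
stand top [(array([347.5, 241.1]), 0.64)]
perfume scene [(array([357.3, 196.3]), 0.71)]
perfume top [(array([270.8, 133.3]), 0.93)]
comb scene [(array([386.8, 240. ]), 0.9)]
comb top [(array([335.4, 147. ]), 0.88)]
stem_tip scene [(array([218.8, 294.2]), 0.86), (array([276.8, 270.3]), 0.73), (array([242.4, 335.8]), 0.6)]
stem_tip top [(array([198.9, 205.9]), 0.65)]
base scene [(array([251.9, 179.8]), 0.72)]
base top [(array([200.8, 208.6]), 0.91)]
{'clock': 1.1, 'qpos': array([-1.448 ,  0.2759,  1.5049,  0.    ,  1.3607, -0.121 ]), 'qd': array([-0.0009,  0.0012,  0.0002,  0.0007, -0.001 ,  0.0005]), 'effort': array([  0.0025, -41.666 , -24.6099,   0.0001,   0.0003,  -0.    ]), 'position': array([ 0.1388, -0.5581,  0.2454]), 'ee_rot': array([0.0001, 0.9926, 0.1216, 0.    ]), 'contact_force': array([-0.2573, -0.467 , -0.3998]), 'moment': array([ 0.0461, -0.0312,  0.005 ]), 'gripper_force': 0.0, 'width': 0.08547105822042221}
```

View pics/a.png

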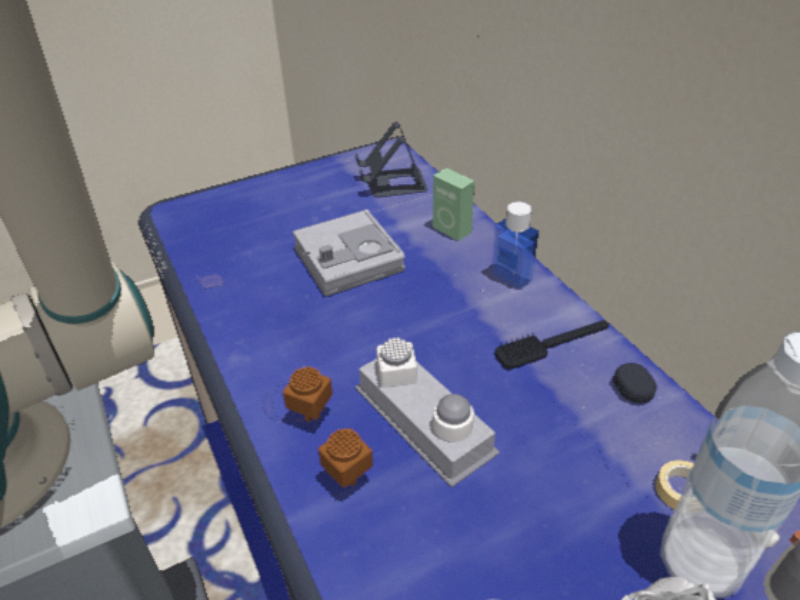

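View pics/b.png

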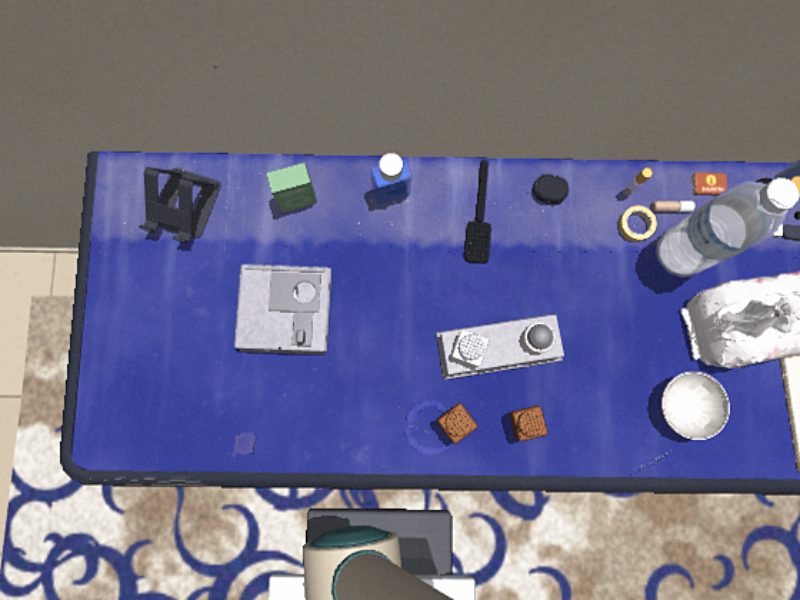

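Scene view: white square-collar head in the stand at about (278,250). Domed head at (317,292). Two brown look-alikes at (216,275) and (242,320). Base at (245,175), fin at (228,177). Top view: white head (329,243), dome (378,235), browns (320,296) and (370,296), fin (211,235), hole (213,204). Only the white head in the stand, with its square collar and flat pad, fits; both browns stand on the desk. I'll confirm this in an enlarged crop.

Run:
```python
from h import *
a=cv2.imread('pics/top0.png');b=cv2.imread('pics/scene0.png')
f=lambda im,x,y,w,h:cv2.resize(im[y:y+h,x:x+w],(400,300),interpolation=cv2.INTER_CUBIC)
cv2.imwrite('pics/c.png',np.vstack([np.hstack([f(a,300,215,60,45),f(b,250,225,80,60)]),np.hstack([f(a,155,180,88,66),f(b,200,140,88,66)])]))
np.set_printoptions(precision=4,suppress=True)
T=snap('top');S=snap('scene')
P={n:{l:eyes.place_of(n,l) for l in['grip','hole','brush_head','base','stand','dome_head']} for n in('top','scene')}
def pick(n,l,i=None):
    L=P[n][l]
    if not L: return None
    if l=='brush_head':
        t=np.array([327,242]) if n=='top' else np.array([277,258]); return min(L,key=lambda d:np.hypot(*(d['centre']-t)))['centre']
    return L[0]['centre']
for l,z in [('grip',.066),('hole',.042),('brush_head',.04),('base',0),('stand',0),('dome_head',.04)]:
    p,q=pick('top',l),pick('scene',l)
    print(l,p,q,tri([(T,p),(S,q)]) if p is not None and q is not None else '', p is not None and atz(T,p,z), q is not None and atz(S,q,z))
for n,im in(('top',T),('scene',S)):
    for l in('stand','base','brush_head'):
        for d in eyes.regions_of(n,l)[:3]:
            m=d['mask'];r=cv2.minAreaRect(np.argwhere(m)[:,::-1].astype(np.float32));print(n,l,round(d['confidence'],2),d['bbox'],r)
```

```text
grip [212.0, 234.5] [229.6, 172.9] (array([0.5209, 0.1118, 0.0674]), [array([ 0.2, -0.6]), array([-0.6,  0.1])]) [0.5197 0.1123 0.066 ] [0.5229 0.1133 0.066 ]
hole [212.1, 203.4] [257.4, 170.6] (array([0.5927, 0.1178, 0.0443]), [array([-0.1,  0.4]), array([ 0.4, -0.1])]) [0.5939 0.1178 0.042 ] [0.593  0.1207 0.042 ]
brush_head [373.3, 234.8] [275.5, 259.7] (array([ 0.4908, -0.2239,  0.1331]), [array([-3.4, 12. ]), array([15.5, -4.6])]) [ 0.5272 -0.2504  0.04  ] [ 0.5023 -0.1429  0.04  ]
base [201.8, 205.1] [251.4, 181.4] (array([ 0.5937,  0.15  , -0.0079]), [array([-0.6,  2. ]), array([ 2. , -0.5])]) [0.5971 0.1475 0.    ] [0.5848 0.1412 0.    ]
stand [349.4, 243.5] [295.4, 291.0] (array([ 0.5109, -0.2012,  0.0069]), [array([ 0.1, -0.4]), array([-0.5,  0.1])]) [ 0.5107 -0.2019  0.    ] [ 0.5145 -0.1965  0.    ]
dome_head [374.0, 238.4] [315.1, 298.0] (array([ 0.5203, -0.2527,  0.0378]), [array([ 0.2, -0.5]), array([-0.6,  0.1])]) [ 0.519  -0.2519  0.04  ] [ 0.5205 -0.2544  0.04  ]
top stand 0.66 [302.2, 219.0, 396.6, 264.5] ((349.74853515625, 242.54058837890625), (33.53435134887695, 
[... 664 characters left out ...]
.9, 342.1] ((298.4344482421875, 289.0634460449219), (109.27940368652344, 48.681396484375), 45.92404556274414)
scene base 0.92 [203.1, 151.2, 283.0, 206.6] ((243.1339569091797, 175.3205108642578), (52.001590728759766, 70.7406005859375), 72.75853729248047)
scene brush_head 0.97 [197.3, 255.6, 232.2, 296.5] ((214.17648315429688, 274.7059020996094), (31.212743759155273, 34.98571014404297), 30.963756561279297)
scene brush_head 0.77 [264.5, 235.9, 289.3, 271.3] ((276.8218078613281, 253.21780395507812), (32.83622741699219, 26.866004943847656), 84.2894058227539)
scene brush_head 0.72 [223.6, 299.3, 260.6, 344.4] ((241.25003051757812, 319.2500305175781), (36.06244659423828, 33.941123962402344), 45.0)
```

View pics/c.png

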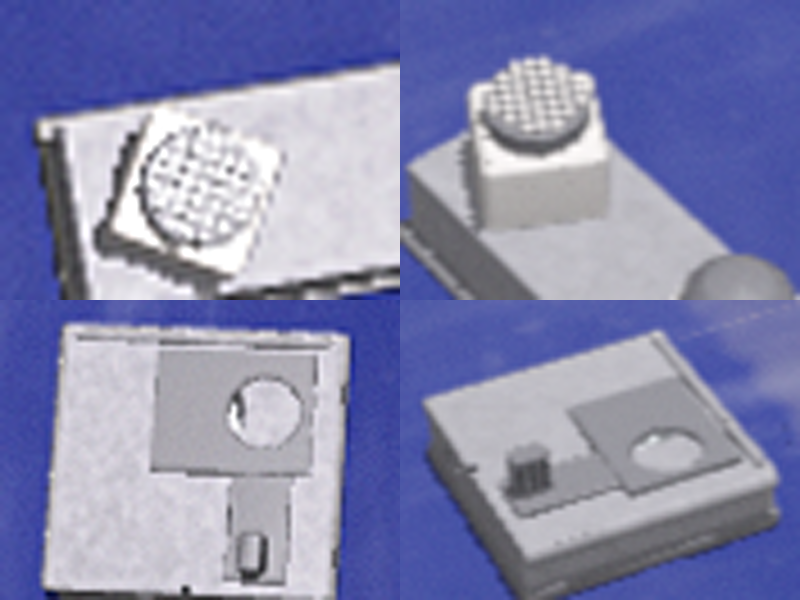

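The crop confirms it: the white head in the stand (top 329,243 / scene 277,250) has a square collar and a flat pad, so it's the one to fetch. The base's tick is near (196,244) in the top view. Next I compute poses.

```bash
cat >> h.py <<'E'
def tool():
    from scipy.spatial.transform import Rotation as Ro
    s=manip.get_state();q=s['ee_rot'];return s['position'],Ro.from_quat([q[1],q[2],q[3],q[0]]).as_matrix()
def plan(X,yaw=None):
    """normalised dx,dy,dz and spin to reach world X with tool-x yaw (mod pi)"""
    p,R=tool();d=R.T@(np.array(X)-p)/.5;a=np.arctan2(R[1,0],R[0,0]);sp=0
    if yaw is not None: sp=-((yaw-a+np.pi/2)%np.pi-np.pi/2)
    return np.round(d,4),round(sp/2/np.pi,4),'yaw deg',round(np.degrees(a),2)
E
python3 - <<'E'
from h import *
np.set_printoptions(precision=4,suppress=True)
T=snap('top');S=snap('scene')
px=lambda u,v:(155+u*.22-.5+.11,180+(v-300)*.22-.5+.11)
for n,c in dict(TL=(65,324),TR=(348,340),FR=(335,598),FL=(42,590),tick=(185,592)).items(): print(n,px(*c),atz(T,px(*c),.038))
h=lambda u,v:(300+u*.15-.42,215+v*.15-.42)
C=[atz(T,h(*c),.074)[:2] for c in((155,105),(288,150),(240,275),(108,228))]
C=np.array(C);print('head',C,C.mean(0));D=np.roll(C,-1,0)-C;print(np.linalg.norm(D,axis=1),np.degrees(np.arctan2(D[:,1],D[:,0]))%90)
for k in range(3):
    if k:T=snap('top');S=snap('scene')
    r={}
    for l in('grip','hole'):
        a=eyes.place_of('top',l);b=eyes.place_of('scene',l)
        if a and b: r[l]=tri([(T,a[0]['centre']),(S,b[0]['centre'])])[0];print(l,r[l],atz(T,a[0]['centre'],.066 if l=='grip' else .042),atz(S,b[0]['centre'],.066 if l=='grip' else .042))
for n,im in(('top',T),('scene',S)):
    print(n,[np.round(d['centre'],1) for d in eyes.place_of(n,'brush_head')], [atz(im,d['centre'],.04)[:2] for d in eyes.place_of(n,'brush_head')])
print(manip.get_state()['clock'])
E
```

```text
TL (168.91000000000003, 184.89000000000001) [0.6366 0.2195 0.038 ]
TR (231.17000000000002, 188.41000000000003) [0.6305 0.0756 0.038 ]
FR (228.31, 245.17000000000002) [0.4992 0.0782 0.038 ]
FL (163.85000000000002, 243.41000000000003) [0.5012 0.2238 0.038 ]
tick (195.31, 243.85000000000002) [0.5012 0.1528 0.038 ]
head [[ 0.5314 -0.1323]
 [ 0.5171 -0.1762]
 [ 0.4757 -0.16  ]
 [ 0.4905 -0.1167]] [ 0.5037 -0.1463]
[0.0462 0.0444 0.0457 0.0438] [71.9212 68.6602 71.1186 69.1601]
grip [0.5237 0.1144 0.0644] [0.5234 0.1142 0.066 ] [0.523  0.1124 0.066 ]
hole [0.5919 0.1075 0.0496] [0.5981 0.107  0.042 ] [0.5909 0.1175 0.042 ]
grip [0.5199 0.1149 0.0675] [0.5183 0.1156 0.066 ] [0.5224 0.1166 0.066 ]
hole [0.5952 0.1147 0.0414] [0.5952 0.1146 0.042 ] [0.5948 0.114  0.042 ]
hole [0.5883 0.1093 0.0535] [0.595  0.1094 0.042 ] [0.5897 0.1244 0.042 ]
top [array([329.4, 244.2]), array([366.8, 297.7]), array([319.7, 299.6])] [array([ 0.5044, -0.1505]), array([ 0.3865, -0.233 ]), array([ 0.381 , -0.1283])]
scene [array([215.8, 282.5]), array([280.4, 257.9]), array([259.8, 174.4]), array([243.8, 325.2])] [array([ 0.3844, -0.1402]), array([ 0.5123, -0.1433]), array([0.5925, 0.1075]), array([ 0.3904, -0.246 ])]
3.2
```

```bash
python3 -c "
from h import *
print(plan([.521,.116,.13],np.radians(-1.5)))"
```

```text
(array([ 1.0672, -1.1237,  0.2306]), np.float64(0.043), 'yaw deg', np.float64(13.97))
```

```bash
python3 -m creep '[[0.5,0.67,-0.7,0,0.043],[0.5,0.67,-0.7,0,0.043],[0.5,0.67,-0.7,0,0.043],[0.5,0.67,-0.7,0,0.043],[0.5,0.67,-0.7,0,0.043],[0.5,0.67,-0.7,0,0.043],[0.5,0.67,-0.7,0,0.043],[0.5,0.67,-0.7,0,0.043],[0.5,0.67,-0.7,0,0.043],[0.5,0.67,-0.7,0,0.043]]' 20; python3 -c "
from h import *
print(plan([.521,.116,.11],np.radians(-1.5)))"
```

```text
clock: 4.2
position: [0.3802, -0.1348, 0.2457]
ee_rot: [-0.0, 1.0, -0.012, 0.001]
contact_force: [1.2, -1.2, 0.5]
width: 0.0427
gripper_force: 0.0
(array([ 0.2687, -0.5083,  0.2718]), np.float64(0.0002), 'yaw deg', np.float64(-1.42))
```

```bash
python3 -m creep '[[0.5,0.27,-0.508,0.26,0],[0.5,0.27,-0.508,0.26,0],[0.5,0.27,-0.508,0.26,0],[0.5,0.27,-0.508,0.26,0],[0.5,0.27,-0.508,0.26,0],[0.5,0.27,-0.508,0.26,0],[0.5,0.27,-0.508,0.26,0],[0.5,0.27,-0.508,0.26,0]]'; python3 -c "
from h import *
print(plan([.521,.116,.061],np.radians(-1.5)))
T=snap('top','t1.png');S=snap('scene','s1.png')
f=lambda im,x,y,w,h:cv2.resize(im[y:y+h,x:x+w,::-1],(400,300),interpolation=cv2.INTER_CUBIC)
cv2.imwrite('pics/d.png',np.hstack([f(T['frame'],155,180,88,66),f(S['frame'],200,140,88,66)]))
for n,im in(('top',T),('scene',S)):print(n,[(np.round(d['centre'],1),atz(im,d['centre'],.066)) for d in eyes.place_of(n,'grip')])
"
```

```text
clock: 5.0
position: [0.5212, 0.1143, 0.114]
ee_rot: [0.0, 1.0, -0.012, -0.001]
contact_force: [-0.4, 0.1, 0.5]
width: 0.0425
gripper_force: 0.0
(array([-0.0002, -0.0034,  0.1061]), np.float64(0.0005), 'yaw deg', np.float64(-1.33))
top []
scene []
```

View pics/d.png

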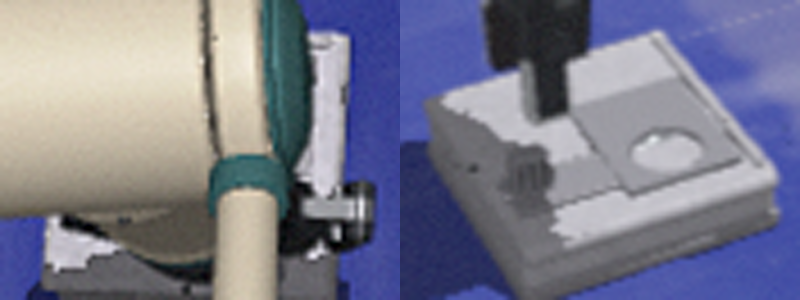

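The top view is hidden by the arm. In the scene view the fingers, about (320,230), hang above the fin at (316,231 of 540,100 crop). The margin is ±15 mm, so I descend and close.

```bash
python3 -m creep '[[0.5,0,-0.003,0.05,0],[0.5,0,-0.003,0.105,0],[0.5,0,-0.003,0.105,0],[0.25,0,-0.003,0.105,0],[0,0,-0.003,0.105,0],[0,0,-0.003,0.105,0],[0,0,-0.003,0.105,0],[0,0,-0.003,0.105,0]]' 25
```

```text
clock: 6.0
position: [0.5221, 0.117, 0.0645]
ee_rot: [-0.003, 1.0, -0.014, 0.002]
contact_force: [-0.6, 8.7, -0.7]
width: 0.0114
gripper_force: 29.2
```

```bash
python3 -m creep '[[0,0,-0.02,0,0],[0,0,-0.04,0,0],[0,0,-0.06,0,0],[0,0,-0.08,0,0],[0,0,-0.09,0,0],[0,0,-0.098,0,0],[0,0,-0.098,0,0]]' 30
```

```text
clock: 6.7
position: [0.5231, 0.1634, 0.0645]
ee_rot: [0.001, 1.0, -0.012, 0.001]
contact_force: [-1.3, -2.9, 7.4]
width: 0.0112
gripper_force: 30.4
```

```bash
python3 -m creep '[[0,0,0.01,0,0],[0,0,0.02,0,0],[0,0,0.026,0,0],[0,0,0.026,0,0],[0,0,0.026,0,0]]'
```

```text
clock: 7.2
position: [0.5228, 0.1508, 0.0644]
ee_rot: [-0.0, 1.0, -0.013, 0.001]
contact_force: [-2.7, -1.2, 7.1]
width: 0.0111
gripper_force: 30.4
```

```bash
python3 -m creep '[[0.3,0,0.026,0,0],[0.5,0,0.026,0,0],[0.5,0,0.026,0,0],[1,0,0.026,-0.1,0],[1,0,0.026,-0.2,0],[1,0,0.026,-0.28,0],[1,0,0.026,-0.28,0]]' | head -2; python3 -c "
from h import *
print(plan([.504,-.148,.14],np.radians(-19.7)))"
```

```text
clock: 7.9
position: [0.5255, 0.1379, 0.2089]
(array([-0.0297,  0.573 ,  0.1364]), np.float64(0.0505), 'yaw deg', np.float64(-1.51))
```

I mistakenly repeated the 13 mm offset in that call, so the shutter may have been dragged. I'll check.

```bash
python3 -c "
from h import *
np.set_printoptions(precision=4,suppress=True)
for k in range(2):
  S=snap('scene','s2.png')
  for l,z in(('grip',.066),('hole',.042)):print(l,[(np.round(d['centre'],1),atz(S,d['centre'],z)) for d in eyes.place_of('scene',l)])
f=lambda im,x,y,w,h:cv2.resize(im[y:y+h,x:x+w,::-1],(800,600),interpolation=cv2.INTER_CUBIC)
cv2.imwrite('pics/e.png',f(S['frame'],200,140,88,66))
for y in(.117,.138,.151):print(y,proj(S,[.522,y,.066]))
print(plan([.522,.128,.2089]))
"
```

```text
grip [(array([222.3, 163.1]), array([0.5232, 0.1554, 0.066 ]))]
hole [(array([255., 167.]), array([0.5943, 0.136 , 0.042 ]))]
grip [(array([229.4, 166.1]), array([0.5326, 0.1369, 0.066 ])), (array([256.7, 168.9]), array([0.5813, 0.0973, 0.066 ]))]
hole [(array([251.5, 165.8]), array([0.5892, 0.1443, 0.042 ]))]
0.117 [228.5555 172.1456]
0.138 [224.8289 167.2341]
0.151 [222.5714 164.2587]
(array([ 0.0034,  0.0183, -0.0161]), 0.0, 'yaw deg', np.float64(-1.51))
```

View pics/e.png

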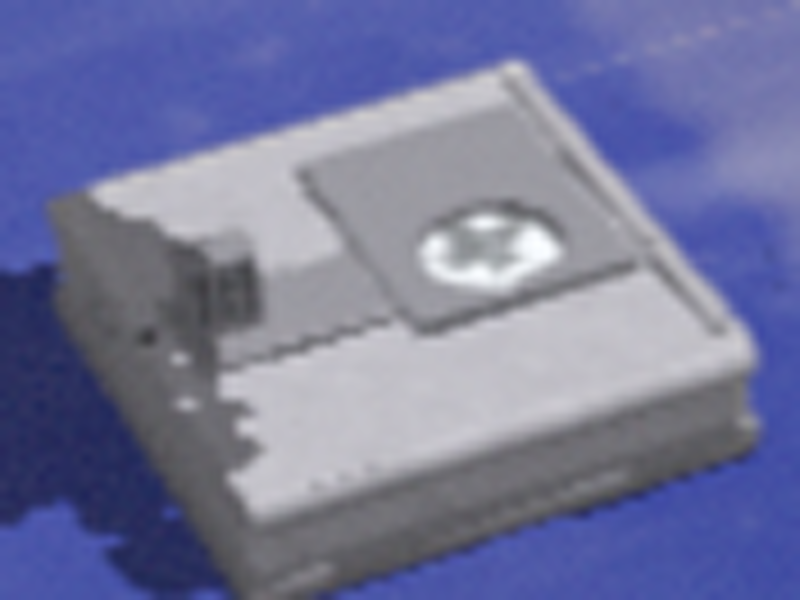

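```bash
python3 -c "
from h import *
np.set_printoptions(precision=4,suppress=True)
S=snap('scene')
f=lambda u,v:(200+u*.11-.45,140+v*.11-.45)
print('hole',atz(S,f(490,247),.042),'cross',atz(S,f(485,248),.036),'tick',atz(S,f(148,338),.038),'fin top',atz(S,f(225,243),.066))
for y in(.117,.138,.151):print(y,(proj(S,[.522,y,.066])-[199.55,139.55])/.11,(proj(S,[.522+.073,y-.002,.042])-[199.55,139.55])/.11)
print(manip.get_state()['position'])
"
```

```text
hole [0.5916 0.1388 0.042 ] cross [0.5936 0.1467 0.036 ] tick [0.5025 0.1512 0.038 ] fin top [0.5224 0.1419 0.066 ]
0.117 [263.6863 296.3236] [543.0062 291.7724]
0.138 [229.8085 251.6735] [506.7502 248.7779]
0.151 [209.2855 224.6246] [484.7693 222.7118]
[0.5207 0.1372 0.201 ]
```

```bash
python3 -m creep '[[0.5,0,0,0.1,0],[0.5,0,0,0.15,0],[0.5,0,0,0.2,0],[0.5,0,0,0.25,0],[0.5,0,0,0.276,0],[0.5,0,0,0.276,0],[0.2,0,0,0.276,0],[0,0,0,0.276,0],[0,0,0,0.276,0],[0,0,0,0.276,0]]' 30
```

```text
clock: 9.25
position: [0.5221, 0.1376, 0.0654]
ee_rot: [-0.0, 1.0, -0.013, 0.001]
contact_force: [-0.1, 1.0, -0.5]
width: 0.0111
gripper_force: 33.1
```

Gripped at y = 0.1376; it needs to go to 0.1511, which is +13.5 mm.

```bash
python3 -m creep '[[0,0,-0.01,0,0],[0,0,-0.02,0,0],[0,0,-0.027,0,0],[0,0,-0.027,0,0],[0,0,-0.027,0,0]]'; python3 -m creep '[[0.2,0,0,0,0],[0.5,0,0,0,0],[0.5,0,0,0,0],[0.5,0,0,0,0],[0.5,0,0,-0.08,0],[0.5,0,0,-0.18,0],[1,0,0,-0.28,0],[1,0,0,-0.28,0]]';python3 -c "
from h import *
print(plan([.504,-.148,.14],np.radians(-19.7)))"
```

```text
clock: 9.75
position: [0.5224, 0.1515, 0.0653]
ee_rot: [-0.0, 1.0, -0.013, 0.0]
contact_force: [-1.4, 0.9, 6.0]
width: 0.0108
gripper_force: 33.8
clock: 10.55
position: [0.5265, 0.1515, 0.212]
ee_rot: [-0.001, 1.0, -0.013, 0.007]
contact_force: [1.2, 0.3, -1.0]
width: 0.0701
gripper_force: 0.0
(array([-0.0314,  0.6004,  0.142 ]), np.float64(0.0505), 'yaw deg', np.float64(-1.51))
```

```bash
python3 -m creep '[[1,-0.03,0.602,0,0.0505],[1,-0.03,0.602,0,0.0505],[1,-0.03,0.602,0,0.0505],[1,-0.03,0.602,0.1,0.0505],[1,-0.03,0.602,0.1,0.0505],[1,-0.03,0.602,0.1,0.0505],[1,-0.03,0.602,0.1,0.0505],[1,-0.03,0.602,0.1,0.0505]]' | head -3;python3 -c "
from h import *
np.set_printoptions(precision=4,suppress=True)
print(plan([.504,-.148,.06],np.radians(-19.7)))
T=snap('top','t3.png');S=snap('scene','s3.png')
f=lambda im,x,y,w,h:cv2.resize(im[y:y+h,x:x+w,::-1],(400,300),interpolation=cv2.INTER_CUBIC)
cv2.imwrite('pics/g.png',np.vstack([np.hstack([f(T['frame'],180,185,44,33),f(S['frame'],232,150,44,33)]),np.hstack([f(T['frame'],300,215,60,45),f(S['frame'],230,205,88,66)])]))
for n,im in(('top',T),('scene',S)):
  for l,z in(('socket',.036),('hole',.042),('base',0)):print(n,l,[(np.round(d['centre'],1),round(d['confidence'],2),atz(im,d['centre'],z)) for d in eyes.place_of(n,l)[:2]])
"
```

```text
clock: 11.35
position: [0.4982, -0.1509, 0.1534]
ee_rot: [-0.0, 0.985, -0.173, -0.001]
(array([ 0.0094, -0.0093,  0.1868]), np.float64(-0.0005), 'yaw deg', np.float64(-19.9))
top socket [(array([194.5, 201.9]), 0.61, array([0.5979, 0.1591, 0.036 ]))]
top hole [(array([197. , 204.8]), 0.97, array([0.5902, 0.1521, 0.042 ]))]
top base [(array([201.4, 205.7]), 0.84, array([0.5956, 0.1484, 0.    ]))]
scene socket [(array([253.2, 169.2]), 0.61, array([0.5902, 0.1379, 0.036 ]))]
scene hole [(array([250.7, 165.3]), 0.75, array([0.5885, 0.147 , 0.042 ]))]
scene base [(array([254. , 179.2]), 0.67, array([0.5939, 0.1459, 0.    ]))]
```

View pics/g.png

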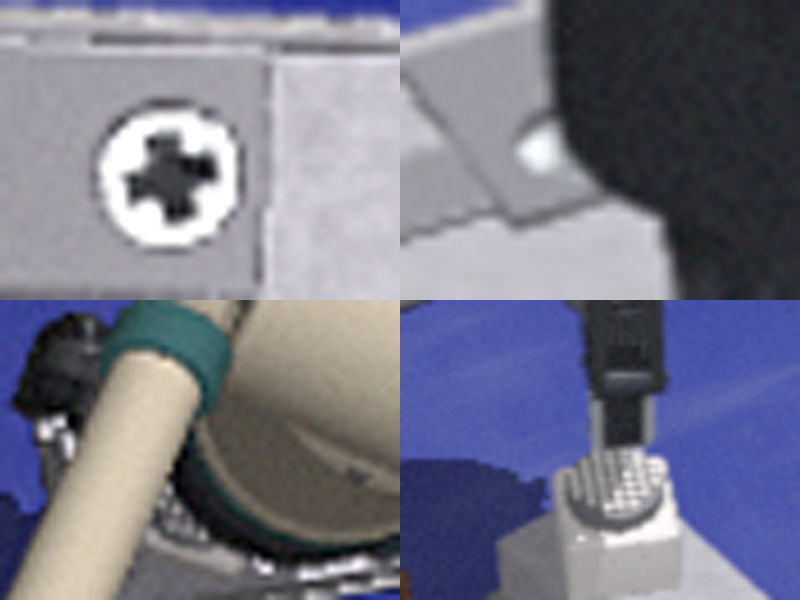

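Top crop: the hole, at top px (198.1,203.6), is concentric with the dark cross at about (198.3,203.7). The cross's arms are turned about 15°. The scene crop shows the open fingers above the head. Next I compute cross centre and angle.

```bash
python3 -c "
from h import *
np.set_printoptions(precision=4,suppress=True)
T=snap('top')
g=cv2.cvtColor(T['frame'],cv2.COLOR_RGB2GRAY).astype(float)
c=np.array([198.4,203.8])
pts=[];w=[]
for r in range(195,213):
  for q in range(189,208):
    d=np.hypot(q-c[0],r-c[1])
    if d<6.5: X=atz(T,(q,r),.036);pts.append(X[:2]);w.append(max(0,230-g[r,q]))
pts=np.array(pts);w=np.array(w);m=(w[:,None]*pts).sum(0)/w.sum();print('cross',m)
d=pts-m;R=np.hypot(*d.T);th=np.arctan2(d[:,1],d[:,0]);k=(R>.005)&(R<.0125)
print('angle mod 90',np.degrees(np.angle((w[k]*np.exp(4j*th[k])).sum())/4))
print('hole',atz(T,(180+169*.11-.45,185+174*.11-.45),.042), 'head corner centre used .5037 -.1463')
# tick/fin in same view
g0=cv2.imread('pics/top0.png').astype(float)
hm=[]
for n in('top',):
  g0=cv2.cvtColor(cv2.imread('pics/top0.png'),cv2.COLOR_BGR2HSV)
print(proj(T,[.504,-.148,.087]))
sub=cv2.cvtColor(cv2.imread('pics/top0.png'),cv2.COLOR_BGR2GRAY)[225:262,312:345]
print(sub.shape); 
mask=(sub>222).astype(np.uint8);mask=cv2.morphologyEx(mask,cv2.MORPH_CLOSE,np.ones((5,5)));n,l,s,ce=cv2.connectedComponentsWithStats(mask);i=1+np.argmax(s[1:,4]);rc=cv2.minAreaRect(np.argwhere(l==i)[:,::-1].astype(np.float32));print(rc,s[i]);p=np.array(rc[0])+[312,225];print(p,atz(T,p,.074),atz(T,p,.087))
print(manip.get_state()['clock'])
"
```

```text
cross [0.593  0.1499]
angle mod 90 16.88695036983829
hole [0.5928 0.1496 0.042 ] head corner centre used .5037 -.1463
[330.6865 242.2438]
(37, 33)
((16.0, 19.5), (33.0, 32.0), 90.0) [  0   3  33  34 862]
[328.  244.5] [ 0.5003 -0.1436  0.074 ] [ 0.499  -0.1421  0.087 ]
11.8
```

```bash
python3 -c "
from h import *
print(manip.get_state()['position'],plan([.5035,-.1465,.062],np.radians(-19.7)))"
```

```text
[ 0.49939554 -0.14876718  0.15520119] (array([ 0.0061, -0.007 ,  0.1864]), np.float64(0.0003), 'yaw deg', np.float64(-19.6))
```

```bash
python3 -m creep '[[1,0.006,-0.007,0.05,0],[1,0.006,-0.007,0.12,0],[1,0.006,-0.007,0.17,0],[1,0.006,-0.007,0.186,0],[1,0.006,-0.007,0.186,0],[0.6,0.006,-0.007,0.186,0],[0.4,0.006,-0.007,0.186,0],[0.4,0.006,-0.007,0.186,0],[0.3,0.006,-0.007,0.186,0],[0.3,0.006,-0.007,0.186,0]]' 60
```

```text
clock: 12.8
position: [0.5043, -0.1479, 0.0634]
ee_rot: [0.0, 0.985, -0.171, 0.002]
contact_force: [-0.1, -0.1, 6.4]
width: 0.0451
gripper_force: 62.9
```

```bash
python3 -m creep '[[0.3,0,0,-0.04,0],[0.3,0,0,-0.1,0],[0.3,0,0,-0.2,0],[0.3,0,0,-0.22,0],[0.3,0,0,-0.22,0]]'; python3 -c "
from h import *
print(plan([.593,.1495,.165],np.radians(16.9)))"
```

```text
clock: 13.3
position: [0.5044, -0.148, 0.1742]
ee_rot: [0.001, 0.985, -0.171, 0.003]
contact_force: [-1.3, -0.5, 0.2]
width: 0.0448
gripper_force: 62.1
(array([-0.0338, -0.6199,  0.018 ]), np.float64(-0.1016), 'yaw deg', np.float64(-19.69))
```

```bash
python3 -m creep '[[0.3,-0.034,-0.62,0,-0.1016],[0.3,-0.034,-0.62,0,-0.1016],[0.3,-0.034,-0.62,0,-0.1016],[0.3,-0.034,-0.62,0,-0.1016],[0.3,-0.034,-0.62,0,-0.1016],[0.3,-0.034,-0.62,0.018,-0.1016],[0.3,-0.034,-0.62,0.04,-0.1016],[0.3,-0.034,-0.62,0.06,-0.1016],[0.3,-0.034,-0.62,0.06,-0.1016]]'; python3 -c "
from h import *
np.set_printoptions(precision=4,suppress=True)
S=snap('scene','s4.png');p=tool()[0]
f=lambda im,x,y,w,h:cv2.resize(im[y:y+h,x:x+w,::-1],(800,600),interpolation=cv2.INTER_CUBIC)
cv2.imwrite('pics/i.png',f(S['frame'],205,110,100,75))
g=lambda X:(proj(S,X)-[204.5,109.5])/.125
print('cross',g([.593,.15,.036]),'tip exp',g([p[0],p[1],p[2]-.0534]),'origin exp',g([p[0],p[1],p[2]-.0234]))
for l in('stem_tip','brush_head'):print(l,[(d['confidence'],(np.array(d['centre'])-[204.5,109.5])/.125) for d in eyes.place_of('scene',l)])
print(plan([.593,.1495,.165],np.radians(16.9)),p)"
```

```text
clock: 14.2
position: [0.5889, 0.149, 0.1383]
ee_rot: [0.001, 0.989, 0.147, -0.004]
contact_force: [-0.6, -0.1, -1.0]
width: 0.0448
gripper_force: 62.1
cross [380.5058 453.3349] tip exp [362.1601 315.2013] origin exp [355.6281 225.115 ]
stem_tip [(0.78, array([ 310.4, 1783.2])), (0.57, array([346.4, 324.8])), (0.56, array([ 140. , 1473.6]))]
brush_head [(0.9, array([362.4, 225.6])), (0.77, array([ 309.6, 1738.4])), (0.65, array([  99.2, 1353.6]))]
(array([ 0.004 , -0.0009, -0.0469]), np.float64(-0.0004), 'yaw deg', np.float64(16.77)) [0.5898 0.1486 0.1397]
```

View pics/i.png

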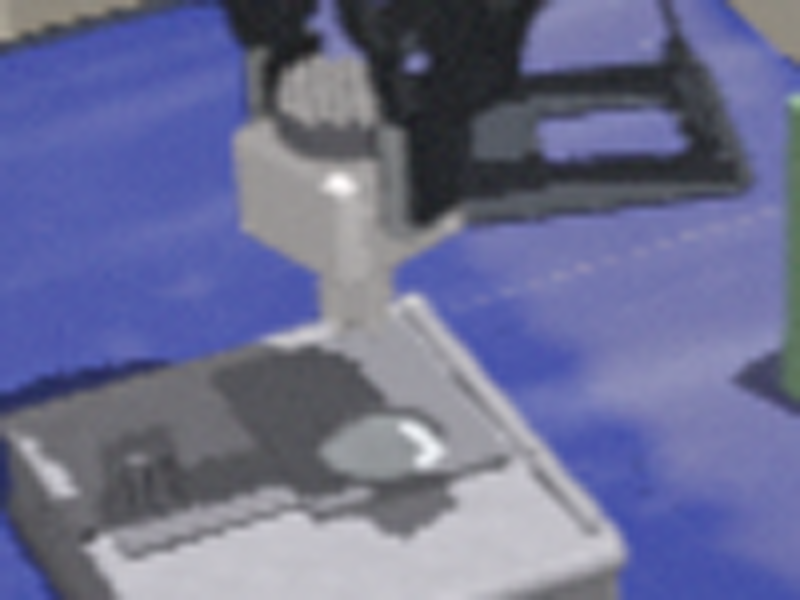

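```bash
python3 -m creep '[[0.3,0,0,0.03,0],[0.3,0,0,0.06,0],[0.3,0,0,0.08,0],[0.3,0,0,0.08,0],[0.3,0,0,0.08,0],[0.3,0,0,0.08,0]]'; python3 -c "
from h import *
print(plan([.593,.1495,.0895],np.radians(16.9)))"
```

```text
clock: 14.95
position: [0.5923, 0.15, 0.1027]
ee_rot: [0.0, 0.989, 0.147, 0.001]
contact_force: [0.3, -0.7, -0.4]
width: 0.0445
gripper_force: 62.1
(array([0.001 , 0.0013, 0.0264]), np.float64(-0.0001), 'yaw deg', np.float64(16.86))
```

Now aligned. I descend into the socket slowly.

```bash
python3 -m creep '[[0.3,0.001,0,0.012,0],[0.3,0.001,0,0.022,0],[0.3,0.001,0,0.03,0],[0.3,0.001,0,0.034,0],[0.3,0.001,0,0.038,0],[0.3,0.001,0,0.038,0]]'
```

```text
clock: 15.55
position: [0.5922, 0.1504, 0.0825]
ee_rot: [0.0, 0.989, 0.147, 0.0]
contact_force: [0.2, -0.5, -1.2]
width: 0.0448
gripper_force: 62.2
```

```bash
python3 -m creep '[[0.3,0,0,0.008,0],[0.3,0,0,0.016,0],[0.3,0,0,0.022,0],[0.3,0,0,0.028,0],[0.3,0,0,0.032,0],[0.3,0,0,0.032,0],[0.3,0,0,0.032,0]]' 80
```

```text
clock: 16.25
position: [0.5922, 0.1504, 0.0677]
ee_rot: [0.0, 0.989, 0.147, 0.0]
contact_force: [-1.3, -0.4, 6.2]
width: 0.0445
gripper_force: 86.2
```

```bash
python3 -m creep '[[0.3,0,0,0.003,0],[0.3,0,0,0.005,0],[0.3,0,0,0.006,0],[0.3,0,0,0.006,0],[0.3,0,0,0.006,0]]'; python3 -c "
from h import *
S=snap('scene','s5.png')
f=lambda im,x,y,w,h:cv2.resize(im[y:y+h,x:x+w,::-1],(800,600),interpolation=cv2.INTER_CUBIC)
cv2.imwrite('pics/j.png',f(S['frame'],205,110,100,75))"
```

```text
clock: 16.75
position: [0.5924, 0.1504, 0.0673]
ee_rot: [0.0, 0.989, 0.147, 0.001]
contact_force: [-5.0, -1.6, 19.6]
width: 0.0444
gripper_force: 87.7
```

View pics/j.png

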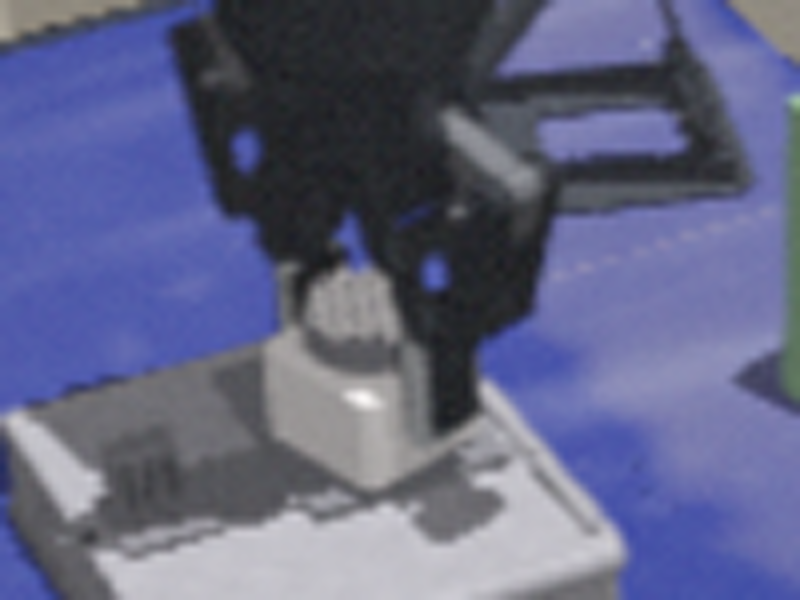

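The collar sits almost flat on the shutter, with its lower corner at crop (372,487). The head is held upright in the fingers, z matches the home height within 0.1 mm, and the force rises sharply to 19.6 N at the stop. I'm handing it in.

```bash
python3 -c "
from h import *
s=manip.get_state();print(s['position'],s['contact_force'],s['clock']);print(manip.sign_off())"
```

```text
[0.59236102 0.150425   0.0673091 ] [-4.62869457 -0.10626537 21.03780124] 16.8
the job is handed in; nothing more can be done
None
```

I handed the job in at 16.8 s with the shutter hole over the socket and the brush head meshed, fully home and still gripped under about 21 N of press; I accidentally dragged the shutter about 13 mm off on the first release and re-slid it before fetching the head, and the hand-in gave no verdict.

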